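Show the scrap piston and its crate

TASK

Show the bench camera what to scrap: point from above at the burnt piston (brown crown), fingertips a few centimetres over the middle of it, and stay there for about two seconds; then point in the same way at the middle of the red crate's mouth for about two seconds; then press the green button fully down to confirm, let it go and move clear. Do not touch or move any of the loose things, do not press the red button, and travel with the hand raised well clear of everything, so that it never points at a wrong piston or crate on the way.

Things in the scene. Friction and masses are not known exactly. Their poses are not given: they have to be found in the camera images.
- piston_burnt: the burnt piston: the only one with a scorched brown crown; aluminium, 64 mm diameter, 58 mm tall, loose, standing upright with its crown up; origin at the centre of its underside, z up
- piston_clean_a: an undamaged piston with a bright bare aluminium crown; aluminium, 64 mm diameter, 58 mm tall, loose, standing upright with its crown up; origin at the centre of its underside, z up. Leave alone
- piston_clean_b: a second undamaged piston, like piston_clean_a; aluminium, 64 mm diameter, 58 mm tall, loose, standing upright with its crown up; origin at the centre of its underside, z up. Leave alone
- piston_sooty: a sound piston with a black sooty crown; aluminium, 64 mm diameter, 58 mm tall, loose, standing upright with its crown up; origin at the centre of its underside, z up. Leave alone
- crate_red: the red scrap crate; open-topped plastic box, 130 (its x) x 160 (its y) x 80 mm high, walls 4 mm, loose; origin at the centre of its underside, z up (the middle of its mouth is 80 mm above the origin)
- crate_blue: blue crate (sound bolts); open-topped plastic box, 130 (its x) x 160 (its y) x 80 mm high, walls 4 mm, loose; origin at the centre of its underside, z up (the middle of its mouth is 80 mm above the origin). Leave alone
- crate_grey: grey crate (brass rings); open-topped plastic box, 130 (its x) x 160 (its y) x 80 mm high, walls 4 mm, loose; origin at the centre of its underside, z up (the middle of its mouth is 80 mm above the origin). Leave alone
- console: grey control box fixed to the bench, 170 (its x) x 90 (its y) x 40 mm high, with two round push buttons on top, 84 mm apart along its x: green at +x (the end away from the robot), red at -x; origin at the centre of its underside. It stands at the left or the right of the pistons
- confirm_top (a point): centre of the top face of the green confirm button (28 mm diameter, pressed straight down); z up
- confirm (a joint): travel of the green button in m: 0 released, 0.006 fully down; springs back; about 5 N takes it fully down
- cancel (a joint): travel of the red cancel button in m, same kind; not to be pressed
- jar: amber glass jar with a steel lid, 72 mm diameter, 100 mm tall, loose; origin at the centre of its underside. Leave alone
- spanner: steel spanner lying flat on the bench on the robot's side of the pistons, loose. Leave alone
- conrod: steel connecting rod lying flat on the bench on the robot's side of the pistons, about 145 mm long, 18 mm thick, loose. Leave alone

How it is judged:
By the outcome, as a careful person would: the job done as asked, in the order asked, and still so for the second after the job is handed in, with the robot touching nothing.
It also fails if it takes over 59 s, if anything falls off the work surface, if the arm or the gripper's body presses on something with over 40 N, if the wrist force passes 120 N, or if a joint passes its speed limit or range.

ROBOT

A 6-joint arm with a two-finger parallel gripper is mounted at the origin on the work surface. World frame = base frame: x ahead of the robot, y to its left, z up, the work surface at z = 0. Lengths are in m, angles in rad, forces in N, time in s.
With the tool pointing down it reaches from about 0.25 to 0.775 m from the base axis. Payload 4 kg.
Tool frame: the origin (TCP) lies midway between the tips of the shut fingers; the grasp point (between the pads) lies 19 mm behind it; z points along the fingers, x is the direction in which the jaws open and shut, and the axes are right-handed (so a half turn about z gives the same grasp; the last joint's range is limited). The gripper opens to 94 mm and grips with 3 to 60 N. Pads are 16 mm wide; open, the fingers measure 119 mm over their backs; the gripper's body (75 mm by 177 mm) begins 78 mm behind the grasp point.
Start: joints at [-1.206, 0.087, 1.371, -0, 1.684, -0.103], TCP at [0.248, -0.491, 0.206] pointing down, gripper open.
Joint ranges: [-3.1, 3.1], [-0.76, 2.03], [0.27, 2.55], [-1.08, 4.22], [0.17, 2.65], [-2.57, 2.57]. Speed limits (rad/s): [2.79, 2.79, 3.14, 3.14, 3.14, 3.14].

INTERFACE

Orientations are given as [roll, pitch, yaw] about the fixed x, y, z axes, in that order (R = Rz(yaw) Ry(pitch) Rx(roll)).
In Python, from bench import robot gives the robot as it stands.
- The arm moves only by the shell command python3 -m handwheel 'ROWS'. ROWS is a JSON object of lists of equal length, an entry for each row: "delta_pos": the shift along the tool's x, y, z in mm, a list of three; "rotation": the turn, a rotation vector about the tool's x, y, z in rad, a list of three; "claw": the closure, from -1 (fully open) to 1 (shut). In form: {"delta_pos": [[tx, ty, tz], ...], "rotation": [[wx, wy, wz], ...], "claw": [claw, ...]}. A call has exactly 8 rows; each row shifts and turns the commanded pose from where the row before left it, along the tool's axes as they then stand; what a row does not reach is not made up. A row lasts 1/8 s, in which the tool goes at most 62.5 mm and 10.7 degrees, less where a joint would pass 70% of its speed; a pose out of reach is approached as far as the arm can. A call with a gripper value outside its range is refused whole. The fingers move at their own pace and stop on an object; the grip force is fixed at half the most. Time passes only in rows, so rows that do not move let the fingers close, or fill a call up. It gives the time, the measured TCP pose, the force and the opening at its end, in the units of the state.
- robot.get_obs(): the state, without advancing time (a new reading comes with each control period).
- robot.snapshot(name): name is "scene" or "top" or "wrist"; returns a dict with "color" (420x560x3 uint8, red, green, blue), "intrinsics" (3x3 intrinsics, pixels), "eye" and "rotation" of the camera in the world. Camera axes: x right, y down, z forward; pixel columns grow to the right and rows downward; lengths in m; the calibration is good to about 2 mm. A picture is of the moment at which its call begins. There is no depth.
- robot.close_job(): hands the job in, once; it reports no verdict.
The state is a dict: "time": time; "joint_positions": joint angles; "qvel": joint speeds; "joint_torque": joint torques, N m; "tool_pos": TCP position; "ee_rot": TCP orientation; "wrist_force": force on the tool from outside, world axes, zero at the start; "wrist_torque": the same for the moment, N m; "width": finger opening in m.
Only numpy, scipy, OpenCV 4.12 (cv2) and the standard library are available. Lean on these libraries where they do the work, as an engineer would, in place of code of your own. Each camera call takes 0.05 s, during which the arm holds its last target.

## Working session

There is one attempt and no reset: what is moved stays moved. The work goes in short steps, Python scripts to look and compute and a shell command to move; the robot and the scene stay as the last step left them, time stands still between calls to the robot, and variables do not carry over. Pictures are saved under pics/ and viewed, and the job is handed in when it is done.

```bash
mkdir -p pics; ls
python3 - <<'E'
from bench import robot
import cv2
for n in("scene","top"):
    s=robot.snapshot(n); cv2.imwrite(f"pics/{n}0.png",s["color"][:,:,::-1]); print(n,s["eye"],s["rotation"],s["intrinsics"])
o=robot.get_obs(); print(o)
E
```

```text
pics
scene [ 1.03700732 -0.25559333  0.7037736 ] [-2.37498903 -0.01121745  1.19075328] [[452.97340951   0.         280.45436017]
 [  0.         452.97340951 203.2198768 ]
 [  0.           0.           1.        ]]
top [ 0.31909154 -0.00770606  0.99548421] [-2.96650184  0.01772099 -1.56903734] [[420.75328084   0.         276.60683088]
 [  0.         420.75328084 209.9237182 ]
 [  0.           0.           1.        ]]
{'time': 0.1, 'joint_positions': array([-1.20609534e+00,  8.78683321e-02,  1.37204353e+00, -1.30635973e-05,
        1.68359968e+00, -1.03117694e-01]), 'qvel': array([ 0.00107186, -0.00120323, -0.00281594, -0.00034927,  0.00066434,
        0.00115135]), 'joint_torque': array([ 2.56260340e-03, -3.41255522e+01, -3.03299654e+01,  7.21981446e-02,
        3.04870738e-02, -9.51519473e-05]), 'tool_pos': array([ 0.24783008, -0.49046731,  0.20445843]), 'ee_rot': array([-3.14140805e+00,  1.91003094e-03, -1.10297893e+00]), 'wrist_force': array([ 0.5528076 ,  0.46881876, -0.31750732]), 'wrist_torque': array([ 0.03252406, -0.00338046,  0.03818094]), 'width': 0.09415421630185547}
```

View pics/scene0.png

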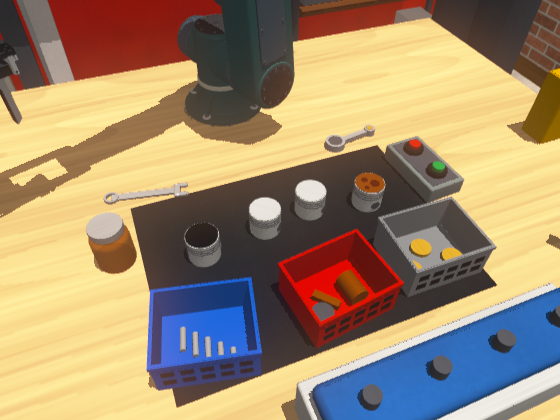

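View pics/top0.png

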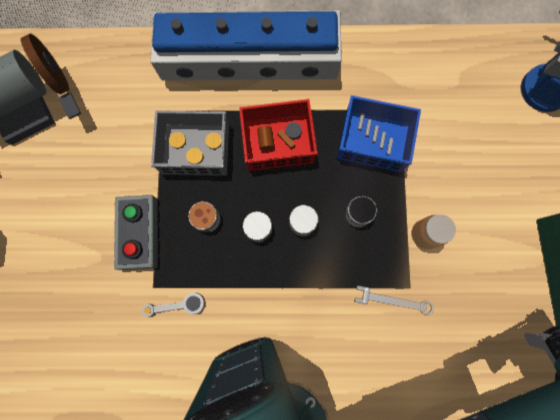

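The top view shows the burnt piston at about (203,216), with the red crate's mouth near (278,136). The green button is at (130,212) and the red one at (130,249). The scene view agrees: burnt piston at (369,182), green button at (437,168). I'll work out positions next.

```bash
cat > h.py <<'E'
import numpy as np, cv2
from scipy.spatial.transform import Rotation as R
def rot(s):
    r=np.array(s["rotation"]); return R.from_euler('xyz',r).as_matrix() if r.shape==(3,) else r
def ray(s,uv,z):
    K=s["intrinsics"]; d=rot(s)@np.linalg.inv(K)@np.array([*uv,1.]); e=np.array(s["eye"])
    return e+d*(z-e[2])/d[2]
def proj(s,p):
    c=rot(s).T@(np.array(p)-s["eye"]); c=s["intrinsics"]@c; return c[:2]/c[2]
E
python3 - <<'E'
from bench import robot
from h import *
S={n:robot.snapshot(n) for n in("scene","top")}
s=S["top"]
for n,uv,z in [("burnt",(203,214),.058),("cleanA",(257,224),.058),("cleanB",(304,219),.058),("sooty",(362,210),.058),("green",(130,212),.05),("red",(130,249),.05),
  ("c",(241,109),.08),("c",(311,101),.08),("c",(317,165),.08),("c",(247,171),.08),("jar",(440,229),.1)]:
    print(n,ray(s,uv,z).round(4))
for n,uv,z in [("burnt",(369,181),.058),("green",(438,168),.05),("red",(415,145),.05),("c",(279,264),.08),("c",(358,233),.08),("c",(401,282),.08),("c",(318,318),.08)]:
    print("scene",n,ray(S["scene"],uv,z).round(4))
a=S["top"]["color"][80:290,100:330]; cv2.imwrite("pics/t1.png",cv2.resize(a,None,fx=3.4,fy=2.8*1,interpolation=2)[:,:,::-1])
a=S["scene"]["color"][120:350,260:500]; cv2.imwrite("pics/s1.png",cv2.resize(a,None,fx=2.5,fy=2.5,interpolation=2)[:,:,::-1])
E
```

```text
burnt [0.4758 0.176  0.058 ]
cleanA [0.4528 0.0533 0.058 ]
cleanB [ 0.4641 -0.0525  0.058 ]
sooty [ 0.4845 -0.1834  0.058 ]
green [0.482  0.3458 0.05  ]
red [0.3971 0.3405 0.05  ]
c [0.7181 0.0915 0.08  ]
c [ 0.7367 -0.0703  0.08  ]
c [ 0.5835 -0.0819  0.08  ]
c [0.5701 0.0756 0.08  ]
jar [ 0.4358 -0.3397  0.1   ]
scene burnt [0.469  0.1778 0.058 ]
scene green [0.4799 0.3445 0.05  ]
scene red [0.394  0.3423 0.05  ]
scene c [ 0.6135 -0.0815  0.08  ]
scene c [0.6013 0.0765 0.08  ]
scene c [0.7201 0.0919 0.08  ]
scene c [ 0.7302 -0.0633  0.08  ]
```

View pics/t1.png

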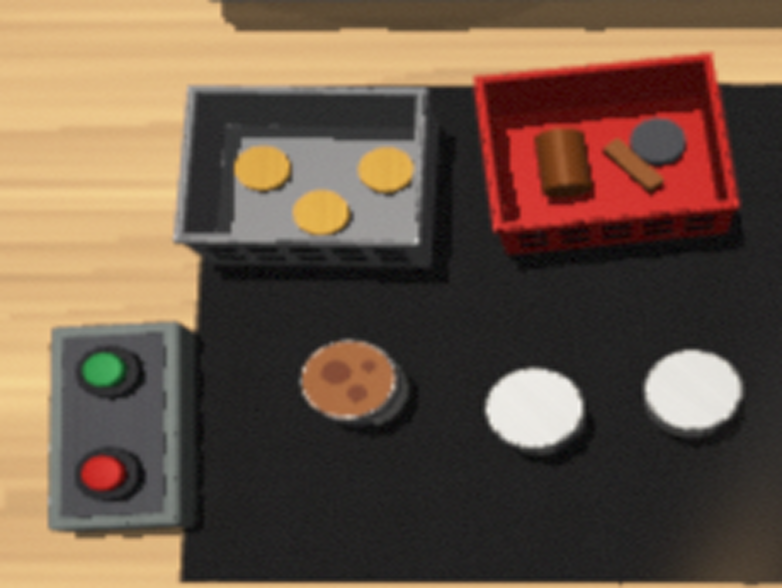

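View pics/s1.png

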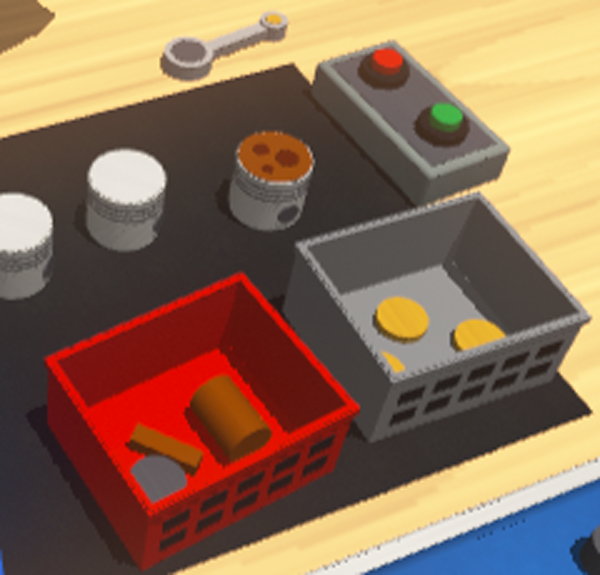

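Run:
```python
from bench import robot
from h import *
T=robot.snapshot("top");S=robot.snapshot("scene")
def tri(a,b):
    A=[];B=[]
    for s,uv in((T,a),(S,b)):
        d=rot(s)@np.linalg.inv(s["intrinsics"])@[*uv,1.]; d/=np.linalg.norm(d); P=np.eye(3)-np.outer(d,d);A.append(P);B.append(P@s["eye"])
    return np.linalg.lstsq(np.vstack(A),np.hstack(B),rcond=None)[0].round(4)
print("burnt",ray(T,(202.6,215.4),.058),ray(S,(370,183.2),.058),tri((202.6,215.4),(370,183.2)))
print("green",tri((130.3,212.1),(438.8,166.8)))
print("red",tri((130,248.6),(415,144.6)))
t=[(240.3,107.3),(309.2,99.9),(316.7,153.2),(245.3,161.2)]
s=[(402.8,283.2),(320,324.),(279,263.4),(357.2,230)]
a=np.array([ray(T,u,.08) for u in t]);b=np.array([ray(S,u,.08) for u in s]);print(a,b,a.mean(0),b.mean(0))
for u,v in zip(t,s):print(tri(u,v))
o=robot.get_obs();M=R.from_euler('xyz',o["ee_rot"]).as_matrix();print(M.round(3),o["time"])
```

```text
burnt [0.4725654  0.17683196 0.058     ] [0.4755923 0.1764807 0.058    ] [0.4732 0.1778 0.0554]
green [0.4811 0.3438 0.0546]
red [0.3976 0.3387 0.0549]
[[ 0.72224636  0.09323219  0.08      ]
 [ 0.73945605 -0.06616628  0.08      ]
 [ 0.61109913 -0.08159132  0.08      ]
 [ 0.59292527  0.0797421   0.08      ]] [[ 0.72321533  0.09336732  0.08      ]
 [ 0.74057491 -0.06478645  0.08      ]
 [ 0.61230419 -0.08105996  0.08      ]
 [ 0.59452987  0.07857747  0.08      ]] [0.6664317  0.00630417 0.08      ] [0.66765608 0.00652459 0.08      ]
[0.7227 0.0936 0.0792]
[ 0.7401 -0.0654  0.0795]
[ 0.6115 -0.0812  0.0791]
[0.5934 0.0797 0.0783]
[[ 0.451 -0.893 -0.   ]
 [-0.893 -0.451  0.001]
 [-0.001 -0.    -1.   ]] 0.3
```

Both cameras agree: burnt crown at (0.474, 0.177), red crate mouth at (0.667, 0.006, 0.08) with sides of 130 x 160 mm, and green button top at (0.481, 0.344, 0.055). The buttons come out 84 mm apart, as given. I'll lift first and shut the fingers.

```bash
python3 -m handwheel '{"delta_pos":[[0,0,-15],[0,0,-30],[0,0,-30],[0,0,-25],[0,0,-15],[0,0,0],[0,0,0],[0,0,0]],"rotation":[[0,0,0],[0,0,0],[0,0,0],[0,0,0],[0,0,0],[0,0,0],[0,0,0],[0,0,0]],"claw":[1,1,1,1,1,1,1,1]}'
cat > go.py <<'E'
import sys
from bench import robot
from h import *
o=robot.get_obs();M=R.from_euler('xyz',o["ee_rot"]).as_matrix();p=np.array(o["tool_pos"])
print(o["time"],p.round(4),np.round(o["wrist_force"],1),o["width"],np.round(o["joint_positions"],2))
for a in sys.argv[1:]:
    q=np.array(eval(a)); print(a,"tool mm",(M.T@(q-p)*1000).round(1)); p=q
E
python3 go.py "(.30,-.10,.32)" "(.33,.14,.32)" "(.474,.1767,.32)"
```

```text
time: 1.3
tool_pos: [0.2479, -0.4905, 0.319]
ee_rot: [-3.141, 0.003, -1.103]
wrist_force: [-0.3, -0.6, 0.6]
width: 0.0178
1.3 [ 0.2479 -0.4905  0.319 ] [-0.3 -0.6  0.6] 0.01784511000080528 [-1.21  0.1   1.14  0.    1.91 -0.1 ]
(.30,-.10,.32) tool mm [-3.251e+02 -2.226e+02 -1.000e-01]
(.33,.14,.32) tool mm [-200.7 -135.     0.6]
(.474,.1767,.32) tool mm [  32.2 -145.1   -0. ]
```

```bash
Z='"rotation":[[0,0,0],[0,0,0],[0,0,0],[0,0,0],[0,0,0],[0,0,0],[0,0,0],[0,0,0]],"claw":[1,1,1,1,1,1,1,1]'
python3 -m handwheel '{"delta_pos":[[-25,-17,0],[-42,-29,0],[-43,-30,0],[-43,-29,0],[-43,-30,0],[-43,-29,0],[-43,-30,0],[-43,-29,0]],"rotation":[[0,0,0],[0,0,0],[0,0,0],[0,0,0],[0,0,0],[0,0,0],[0,0,0],[0,0,0]],"claw":[1,1,1,1,1,1,1,1]}'
python3 go.py "(.33,.14,.32)" "(.474,.1767,.32)"
```

```text
time: 2.3
tool_pos: [0.3001, -0.0986, 0.3197]
ee_rot: [3.141, 0.001, -1.104]
wrist_force: [0.8, -0.2, -0.9]
width: 0.0006
2.3 [ 0.3001 -0.0986  0.3197] [ 0.8 -0.2 -0.9] 0.0006140298174256145 [-0.5  -0.43  1.58  0.    1.99  0.61]
(.33,.14,.32) tool mm [-199.6 -134.1   -0.2]
(.474,.1767,.32) tool mm [  32.1 -145.1   -0. ]
```

```bash
python3 -m handwheel '{"delta_pos":[[-40,-27,0],[-40,-27,0],[-40,-27,0],[-40,-27,0],[-40,-26,0],[8,-30,0],[8,-40,0],[8,-40,0]],"rotation":[[0,0,0],[0,0,0],[0,0,0],[0,0,0],[0,0,0],[0,0,0],[0,0,0],[0,0,0]],"claw":[1,1,1,1,1,1,1,1]}'
python3 go.py "(.474,.1767,.32)" "(.474,.1767,.093)"
```

```text
time: 3.3
tool_pos: [0.4396, 0.1675, 0.3197]
ee_rot: [3.14, 0.0, -1.102]
wrist_force: [-0.3, -0.4, -0.5]
width: 0.0003
3.3 [0.4396 0.1675 0.3197] [-0.3 -0.4 -0.5] 0.0003367607322469326 [ 0.24 -0.08  1.32 -0.    1.91  1.35]
(.474,.1767,.32) tool mm [  7.3 -34.9  -0.3]
(.474,.1767,.093) tool mm [  0.   -0.3 227. ]
```

```bash
python3 -m handwheel '{"delta_pos":[[7,-35,0],[0,0,20],[0,0,35],[0,0,40],[0,0,40],[0,0,40],[0,0,32],[0,0,20]],"rotation":[[0,0,0],[0,0,0],[0,0,0],[0,0,0],[0,0,0],[0,0,0],[0,0,0],[0,0,0]],"claw":[1,1,1,1,1,1,1,1]}'
python3 go.py "(.474,.1767,.093)"
python3 - <<'E'
from bench import robot
from h import *
for n in("scene","top"):
    s=robot.snapshot(n);c=s["color"]
    c=c[100:300,280:520] if n=="scene" else c[130:290,100:300]
    cv2.imwrite(f"pics/{n}p.png",cv2.resize(c,None,fx=3,fy=3)[:,:,::-1])
E
```

```text
time: 4.3
tool_pos: [0.4715, 0.1759, 0.0904]
ee_rot: [3.137, 0.001, -1.103]
wrist_force: [0.1, 0.7, 0.1]
width: 0.0004
4.3 [0.4715 0.1759 0.0904] [0.1 0.7 0.1] 0.0004492055095363775 [ 0.24  0.04  1.65 -0.    1.45  1.35]
(.474,.1767,.093) tool mm [ 0.4 -2.6 -2.6]
```

View pics/scenep.png

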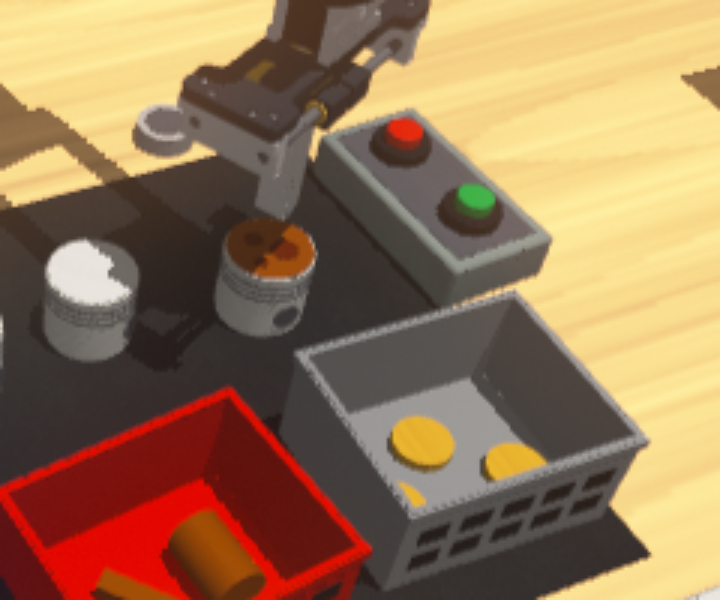

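The closed fingertips hang over the burnt crown (crop pixel about (272,215), crown at (271,250)), about 3 cm above it. I'll trim 2.5 mm and dwell.

```bash
python3 -m handwheel '{"delta_pos":[[0,-3,-3],[0,0,0],[0,0,0],[0,0,0],[0,0,0],[0,0,0],[0,0,0],[0,0,0]],"rotation":[[0,0,0],[0,0,0],[0,0,0],[0,0,0],[0,0,0],[0,0,0],[0,0,0],[0,0,0]],"claw":[1,1,1,1,1,1,1,1]}'
python3 -m handwheel '{"delta_pos":[[0,0,0],[0,0,0],[0,0,0],[0,0,0],[0,0,0],[0,0,0],[0,0,0],[0,0,0]],"rotation":[[0,0,0],[0,0,0],[0,0,0],[0,0,0],[0,0,0],[0,0,0],[0,0,0],[0,0,0]],"claw":[1,1,1,1,1,1,1,1]}'
python3 go.py "(.474,.1767,.32)" "(.667,.0064,.32)" "(.667,.0064,.115)"
```

```text
time: 5.4
tool_pos: [0.476, 0.1777, 0.0964]
ee_rot: [3.141, -0.0, -1.103]
wrist_force: [0.0, -0.3, 0.4]
width: 0.0005
time: 6.4
tool_pos: [0.476, 0.1777, 0.0965]
ee_rot: [-3.142, -0.0, -1.103]
wrist_force: [-0.5, -0.2, -0.2]
width: 0.0006
6.4 [0.476  0.1777 0.0965] [-0.5 -0.2 -0.2] 0.0005980757180229668 [ 0.25  0.04  1.64 -0.    1.46  1.35]
(.474,.1767,.32) tool mm [   0.     2.2 -223.5]
(.667,.0064,.32) tool mm [239.  -95.5   0. ]
(.667,.0064,.115) tool mm [ -0.   0. 205.]
```

```bash
python3 -m handwheel '{"delta_pos":[[0,0,0],[0,0,0],[0,0,-25],[0,0,-40],[0,0,-40],[0,0,-40],[0,0,-40],[0,0,-39]],"rotation":[[0,0,0],[0,0,0],[0,0,0],[0,0,0],[0,0,0],[0,0,0],[0,0,0],[0,0,0]],"claw":[1,1,1,1,1,1,1,1]}'
python3 -m handwheel '{"delta_pos":[[20,-8,0],[35,-14,0],[35,-14,0],[35,-13,0],[35,-13,0],[35,-14,0],[29,-11,0],[15,-6,0]],"rotation":[[0,0,0],[0,0,0],[0,0,0],[0,0,0],[0,0,0],[0,0,0],[0,0,0],[0,0,0]],"claw":[1,1,1,1,1,1,1,1]}'
python3 go.py "(.667,.0064,.32)" "(.667,.0064,.115)"
```

```text
time: 7.4
tool_pos: [0.4759, 0.1777, 0.3219]
ee_rot: [-3.141, -0.0, -1.103]
wrist_force: [-0.1, 1.1, 0.4]
width: 0.0007
time: 8.4
tool_pos: [0.6678, 0.0038, 0.3168]
ee_rot: [3.137, 0.002, -1.105]
wrist_force: [0.4, 1.2, -0.6]
width: 0.0007
8.4 [0.6678 0.0038 0.3168] [ 0.4  1.2 -0.6] 0.0006675565779039477 [-0.08  0.38  0.8  -0.    1.97  1.03]
(.667,.0064,.32) tool mm [-2.7 -0.4 -3.2]
(.667,.0064,.115) tool mm [  0.4  -0.9 205. ]
```

```bash
python3 -m handwheel '{"delta_pos":[[0,0,20],[0,0,35],[0,0,35],[0,0,35],[0,0,35],[0,0,30],[0,0,15],[0,0,0]],"rotation":[[0,0,0],[0,0,0],[0,0,0],[0,0,0],[0,0,0],[0,0,0],[0,0,0],[0,0,0]],"claw":[1,1,1,1,1,1,1,1]}'
python3 -m handwheel '{"delta_pos":[[0,0,0],[0,0,0],[0,0,0],[0,0,0],[0,0,0],[0,0,0],[0,0,0],[0,0,0]],"rotation":[[0,0,0],[0,0,0],[0,0,0],[0,0,0],[0,0,0],[0,0,0],[0,0,0],[0,0,0]],"claw":[1,1,1,1,1,1,1,1]}'
python3 go.py "(.667,.0064,.115)"
python3 - <<'E'
from bench import robot
from h import *
for n in("scene",):
    s=robot.snapshot(n);c=s["color"]
    c=c[100:370,200:520]
    cv2.imwrite(f"pics/{n}q.png",cv2.resize(c,None,fx=2.2,fy=2.2)[:,:,::-1])
E
```

```text
time: 9.4
tool_pos: [0.6657, 0.0058, 0.113]
ee_rot: [3.138, 0.002, -1.103]
wrist_force: [0.1, 0.5, 0.0]
width: 0.0001
time: 10.4
tool_pos: [0.6668, 0.0063, 0.1154]
ee_rot: [3.141, -0.0, -1.103]
wrist_force: [-1.0, 0.4, 0.4]
width: 0.0006
10.4 [0.6668 0.0063 0.1154] [-1.   0.4  0.4] 0.0006270186017150037 [-0.08  0.38  1.2  -0.    1.56  1.03]
(.667,.0064,.115) tool mm [ 0.  -0.3  0.4]
```

View pics/sceneq.png

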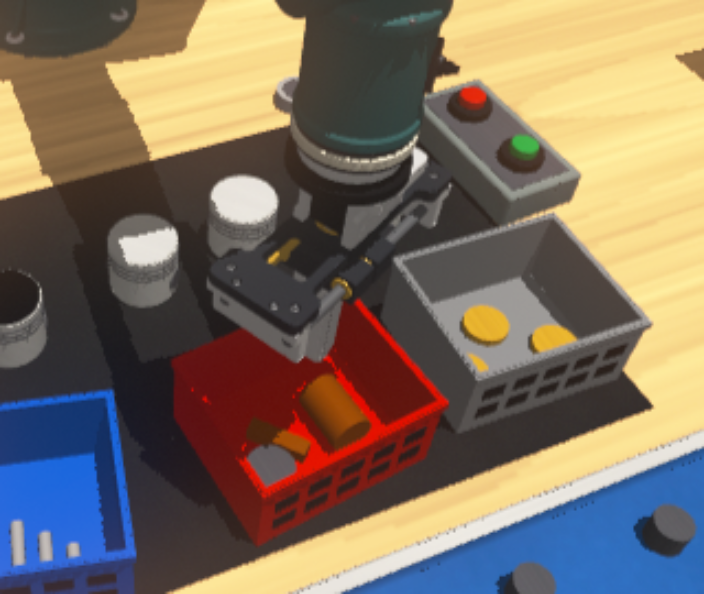

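The fingertips are above the red crate's mouth, at crop pixel about (315,355), in line with (0.667, 0.006). I'll hold for one more second, then lift.

```bash
python3 -m handwheel '{"delta_pos":[[0,0,0],[0,0,0],[0,0,0],[0,0,0],[0,0,0],[0,0,0],[0,0,0],[0,0,0]],"rotation":[[0,0,0],[0,0,0],[0,0,0],[0,0,0],[0,0,0],[0,0,0],[0,0,0],[0,0,0]],"claw":[1,1,1,1,1,1,1,1]}'
python3 -m handwheel '{"delta_pos":[[0,0,0],[0,0,0],[0,0,-25],[0,0,-40],[0,0,-40],[0,0,-40],[0,0,-35],[0,0,-25]],"rotation":[[0,0,0],[0,0,0],[0,0,0],[0,0,0],[0,0,0],[0,0,0],[0,0,0],[0,0,0]],"claw":[1,1,1,1,1,1,1,1]}'
python3 go.py "(.481,.344,.32)" "(.481,.344,.085)"
```

```text
time: 11.45
tool_pos: [0.6668, 0.0063, 0.1155]
ee_rot: [-3.142, -0.0, -1.103]
wrist_force: [-0.2, 0.3, -1.0]
width: 0.0003
time: 12.45
tool_pos: [0.667, 0.0063, 0.3229]
ee_rot: [-3.139, -0.002, -1.103]
wrist_force: [0.4, -0.2, 0.4]
width: 0.0
12.45 [0.667  0.0063 0.3229] [ 0.4 -0.2  0.4] 2.1540024052600637e-05 [-0.08  0.37  0.79 -0.    1.97  1.03]
(.481,.344,.32) tool mm [-385.3   13.7    2.3]
(.481,.344,.085) tool mm [ -0.4   0.6 235. ]
```

```bash
python3 -m handwheel '{"delta_pos":[[-30,1,0],[-55,2,0],[-55,2,0],[-55,2,0],[-55,2,0],[-55,2,0],[-50,2,0],[-30,1,0]],"rotation":[[0,0,0],[0,0,0],[0,0,0],[0,0,0],[0,0,0],[0,0,0],[0,0,0],[0,0,0]],"claw":[1,1,1,1,1,1,1,1]}'
python3 -m handwheel '{"delta_pos":[[0,0,0],[0,0,20],[0,0,40],[0,0,40],[0,0,40],[0,0,40],[0,0,30],[0,0,20]],"rotation":[[0,0,0],[0,0,0],[0,0,0],[0,0,0],[0,0,0],[0,0,0],[0,0,0],[0,0,0]],"claw":[1,1,1,1,1,1,1,1]}'
python3 go.py "(.481,.344,.06)"
python3 - <<'E'
from bench import robot
from h import *
s=robot.snapshot("scene");c=s["color"][80:230,340:520]
cv2.imwrite(f"pics/b1.png",cv2.resize(c,None,fx=4,fy=4)[:,:,::-1])
E
```

```text
time: 13.45
tool_pos: [0.4791, 0.3457, 0.3207]
ee_rot: [-3.141, 0.0, -1.101]
wrist_force: [-0.0, -1.4, 0.4]
width: 0.0002
time: 14.45
tool_pos: [0.4807, 0.3418, 0.0883]
ee_rot: [3.139, -0.001, -1.105]
wrist_force: [0.2, 0.5, 0.2]
width: 0.0004
14.45 [0.4807 0.3418 0.0883] [0.2 0.5 0.2] 0.00039981462871015725 [ 0.52  0.23  1.45 -0.    1.47  1.63]
(.481,.344,.06) tool mm [-1.9 -1.3 28.3]
```

View pics/b1.png

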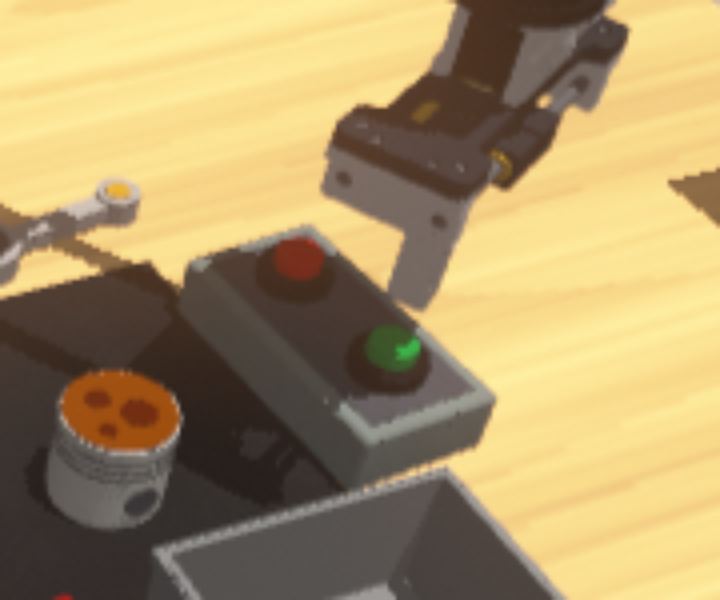

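The fingertips, at about (410,300), are above and slightly right of the green button at (392,347). Checking that by projection:

```bash
python3 go.py "(.481,.344,.06)"
python3 - <<'E'
from bench import robot
from h import *
s=robot.snapshot("scene");p=robot.get_obs()["tool_pos"]
for q in (p,[p[0],p[1],.0546],[.481,.344,.0546]): print(((proj(s,q)-[340,80])*4).round(0))
E
```

```text
14.5 [0.4794 0.3411 0.0856] [-0.2 -0.3 -2.2] 0.0001411742551805542 [ 0.52  0.23  1.45 -0.    1.47  1.63]
(.481,.344,.06) tool mm [-1.9 -3.  25.6]
[405. 300.]
[389. 347.]
[395. 347.]
```

```bash
python3 -m handwheel '{"delta_pos":[[0,0,0],[0,0,0],[0,0,5],[0,0,8],[0,0,7],[0,0,0],[0,0,0],[0,0,0]],"rotation":[[0,0,0],[0,0,0],[0,0,0],[0,0,0],[0,0,0],[0,0,0],[0,0,0],[0,0,0]],"claw":[1,1,1,1,1,1,1,1]}'
python3 go.py "(.481,.344,.048)"
```

```text
time: 15.55
tool_pos: [0.4809, 0.3438, 0.0708]
ee_rot: [-3.141, -0.0, -1.103]
wrist_force: [-0.5, -0.3, -0.2]
width: 0.0008
15.55 [0.4809 0.3438 0.0708] [-0.5 -0.3 -0.2] 0.000823834001909121 [ 0.52  0.24  1.47 -0.    1.43  1.63]
(.481,.344,.048) tool mm [-0.2 -0.2 22.8]
```

```bash
python3 -m handwheel '{"delta_pos":[[0,0,4],[0,0,4],[0,0,4],[0,0,3],[0,0,3],[0,0,2],[0,0,2],[0,0,0]],"rotation":[[0,0,0],[0,0,0],[0,0,0],[0,0,0],[0,0,0],[0,0,0],[0,0,0],[0,0,0]],"claw":[1,1,1,1,1,1,1,1]}'
```

```text
time: 16.55
tool_pos: [0.481, 0.3438, 0.0558]
ee_rot: [-3.139, -0.0, -1.103]
wrist_force: [-9.9, -6.8, 28.6]
width: 0.0005
```

Run:
```python
from bench import robot
from h import *
for n,(a,b,c_,d),f in(("scene",(110,200,380,480),7),("top",(150,280,90,220),4.5),("wrist",(0,420,0,560),1.4)):
    s=robot.snapshot(n);c=s["color"][a:b,c_:d]
    cv2.imwrite(f"pics/c_{n}.png",cv2.resize(c,None,fx=f,fy=f)[:,:,::-1])
o=robot.get_obs();print(o["tool_pos"],o["wrist_force"],o["wrist_torque"])
```

```text
[0.48098856 0.34384776 0.05580261] [-10.37051757  -7.06408843  27.94977429] [-1.28008901  2.09277362 -0.05847805]
```

View pics/c_scene.png

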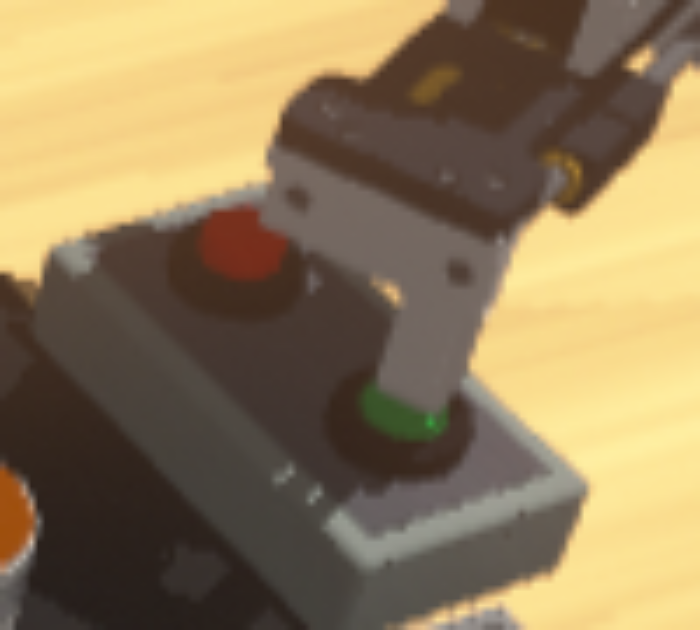

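View pics/c_wrist.png

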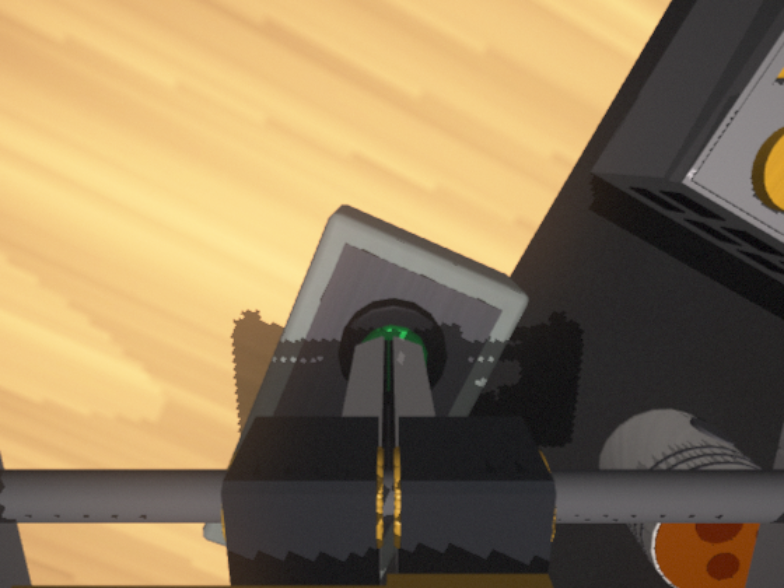

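Run:
```python
import cv2,numpy as np
from bench import robot
a=cv2.imread("pics/scene0.png")[145:190,410:465]
b=robot.snapshot("scene")["color"][145:190,410:465,::-1]
f=lambda i:cv2.resize(i,None,fx=7,fy=7,interpolation=cv2.INTER_NEAREST)
cv2.imwrite("pics/cmp.png",np.hstack([f(a),np.clip(f(b)*1.5,0,255).astype(np.uint8)]))
from h import *
s=robot.snapshot("scene")
for z in(.040,.050,.056,.062): print(z,((proj(s,[.481,.344,z])-[410,145])*7).round())
```

```text
0.04 [188. 187.]
0.05 [197. 164.]
0.056 [202. 149.]
0.062 [207. 134.]
```

View pics/cmp.png

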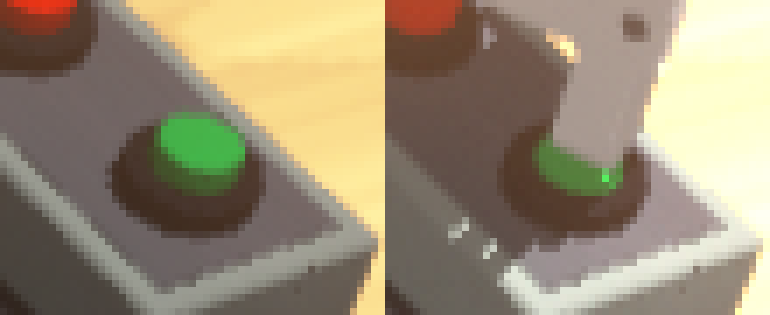

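View pics/c_top.png

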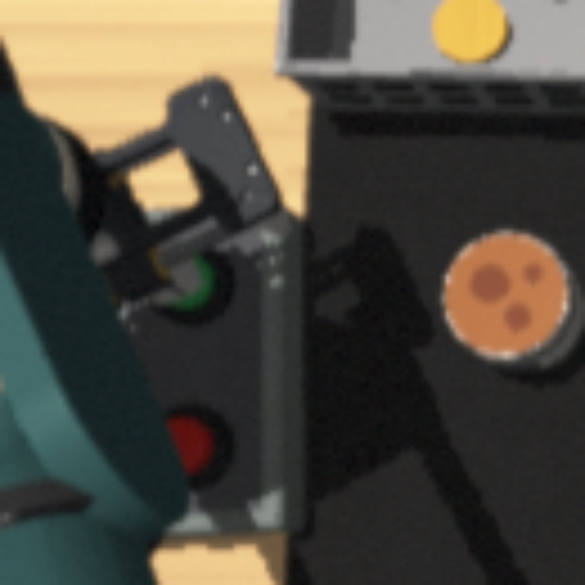

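The cap's top edge has dropped by about 12 of the enlarged pixels, which is about 5 mm, and the force is 28 N where about 5 N takes it fully down. The button is bottomed. Now I'll release straight up.

```bash
python3 -m handwheel '{"delta_pos":[[0,0,-5],[0,0,-10],[0,0,-20],[0,0,-40],[0,0,-50],[0,0,-50],[0,0,-50],[0,0,-40]],"rotation":[[0,0,0],[0,0,0],[0,0,0],[0,0,0],[0,0,0],[0,0,0],[0,0,0],[0,0,0]],"claw":[1,1,1,1,1,1,1,1]}'
python3 go.py "(.25,.33,.32)"
```

```text
time: 17.8
tool_pos: [0.4809, 0.3438, 0.3152]
ee_rot: [-3.14, 0.0, -1.103]
wrist_force: [0.2, 0.8, 0.1]
width: 0.0
17.8 [0.4809 0.3438 0.3152] [0.2 0.8 0.1] 6.074930461614505e-06 [ 0.52  0.19  1.04 -0.    1.91  1.63]
(.25,.33,.32) tool mm [-91.8 212.3  -5.1]
```

```bash
python3 -m handwheel '{"delta_pos":[[-15,0,0],[-30,0,0],[-35,0,0],[-35,0,0],[-30,0,0],[-20,0,0],[-10,0,0],[0,0,0]],"rotation":[[0,0,0],[0,0,0],[0,0,0],[0,0,0],[0,0,0],[0,0,0],[0,0,0],[0,0,0]],"claw":[1,1,1,1,1,1,1,1]}'
python3 - <<'E'
from bench import robot
from h import *
a=cv2.imread("pics/scene0.png");b=robot.snapshot("scene")["color"][:,:,::-1]
f=lambda i:cv2.resize(i[100:350,250:500],None,fx=1.6,fy=1.6)
cv2.imwrite("pics/end.png",np.hstack([f(a),f(b)]))
t=robot.snapshot("top")["color"][:,:,::-1];cv2.imwrite("pics/endtop.png",t)
a=cv2.imread("pics/top0.png")
# crown / crate / button centroids, before and after
for n,i in(("b",a),("e",t)):
    h=cv2.cvtColor(np.ascontiguousarray(i),cv2.COLOR_BGR2HSV)
    for (x0,x1,y0,y1) in((185,222,197,235),(238,320,95,178),(118,145,200,222),(118,145,238,260)):
        m=(h[y0:y1,x0:x1,1]>130)&(h[y0:y1,x0:x1,2]>60);ys,xs=np.nonzero(m);print(n,m.sum(),(xs.mean()+x0).round(1),(ys.mean()+y0).round(1))
E
```

```text
time: 18.8
tool_pos: [0.4016, 0.5, 0.3127]
ee_rot: [3.141, -0.001, -1.103]
wrist_force: [0.1, -0.0, -0.8]
width: 0.0007
b 505 201.9 215.1
b 4085 276.7 131.6
b 120 130.1 211.6
b 140 129.8 248.6
e 505 201.8 215.0
e 4099 276.7 131.8
e 121 130.1 211.6
e 141 129.8 248.6
```

View pics/end.png

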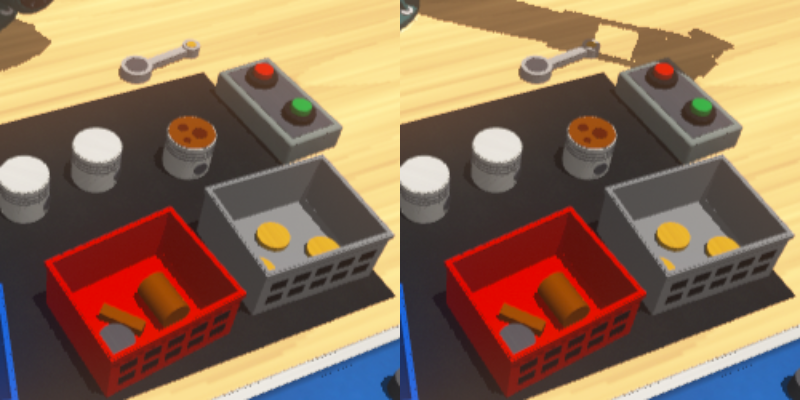

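View pics/endtop.png

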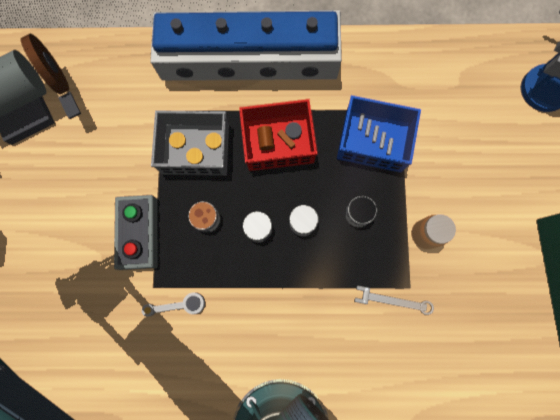

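Nothing has moved. The buttons sit at (130,212) and (130,249) as before, the green one is released, and the arm is clear. Handing in.

```bash
python3 -c "
from bench import robot
print(robot.close_job())"
```

```text
the job is handed in; nothing more can be done
None
```

The job is done as asked and handed in at about 19 s; no verdict was reported.

- **Pointing:** With the fingers shut, I pointed about 3.5–4 cm above the burnt piston's crown, within about 2 mm of its middle. I then pointed 3.5 cm above the middle of the red crate's mouth. Each hold lasted a little over 2 s.
- **Travel:** All moves between places were made with the fingertips at about 0.32 m.
- **Confirm:** I pressed the green button with about 28 N, where about 5 N takes it fully down. I then let it go and moved clear to (0.40, 0.50, 0.31).

**Last checks:** Before and after pictures show the burnt piston, red crate and both buttons within 0.2 pixel of where they started. The other things look unmoved by eye. The wrist force is back to about zero.

**Disagreement:** The fingertips read 0.056 m with the button pressed. From the cameras I expected about 0.049 m, as I had put the released top at 0.055 m. The button's travel can't be read directly, so "fully down" rests on the force and on the cap's visible drop of about 5 mm.

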